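Switch on the bench isolator with its key

ROBOT

A 6-joint arm with a two-finger parallel gripper is mounted at the origin on a cart in front of the work surface, level with it; the furniture and walls round the work are solid. World frame = base frame: x ahead of the robot, y to its left, z up, the work surface at z = 0. Lengths are in m, angles in rad, forces in N, time in s.
With the tool pointing down it reaches from about 0.325 to 0.85 m from the base axis. Payload 15.5 kg.
Tool frame: the origin (TCP) lies at the very end of the fingers, on their centre line; the grasp point (between the pads) lies 19 mm behind it (grasp_offset is the distance from the TCP to the grasp point, in m); z points along the fingers, y is the line along which they close (so a half turn about z gives the same grasp; the last joint's range is limited). The gripper opens to 91 mm and grips with 3 to 60 N. Pads are 32 mm wide; open, the fingers measure 118 mm over their backs; the gripper's body (76 mm by 178 mm) begins 60 mm behind the grasp point.
Start: joints at [1.202, 0.494, 1.345, -0, 1.302, -0.096], TCP at [0.169, 0.602, 0.189] pointing down, gripper open.
Joint ranges: [-2.91, 2.91], [-0.82, 2.16], [0.22, 2.67], [-1.22, 4.37], [0.12, 2.79], [-3.08, 3.08]. Speed limits (rad/s): [1.89, 1.89, 2.57, 3.01, 3.01, 3.01].

INTERFACE

Orientations are given as a rotation vector (axis times angle).
In Python, from rig import observe, get_image, camera_model, hand_in, grasp_offset gives the robot as it stands. The module is installed in compiled form; this text tells all that it offers.
- The arm moves only by the tool carry_out, never from a script. Its argument "commands" is a list of rows, each a list of 6 numbers: the shift along the tool's x, y, z normalised to -1 to 1, where 1 is 200 mm, then the turn, a rotation vector about the tool's x, y, z normalised to -1 to 1, where 1 is 45 degrees. In form: [[tx, ty, tz, ax, ay, az], ...]. A call has exactly 5 rows; each row is the pose to reach, as a shift and turn from the pose commanded when the call began, along the tool's axes at that moment; what a row does not reach only later rows make up. A row lasts 1/10 s, in which the tool goes at most 50 mm and 8.59 degrees, less where a joint would pass 70% of its speed; a pose out of reach is approached as far as the arm can. A call with a number of a shift or a turn outside -1 to 1 is refused whole. A call with a gripper value outside its range is refused whole. "hand" is the gripper's target within -1 to 1 (fully open at 1, half-way at 0, shut at -1), set as the call begins (left out, the last holds). The fingers move at their own pace and stop on an object; "newtons" is the grip in N (left out, the last holds). Time passes only in rows, so rows that repeat a pose let the fingers close, or fill a call up. It gives the time, the measured TCP pose, the force, the opening and the grip force at its end, in the units of the state.
- observe(): the state, without advancing time (a new reading comes with each control period).
- get_image(name): name is "side" or "top" or "wrist"; returns the picture (384x512x3 uint8, red, green, blue); there is no depth.
- camera_model(name): a dict with "mtx" (3x3 intrinsics, pixels), "rvec" (rotation vector, rad) and "tvec" (3), from world to camera coordinates, as OpenCV has them. Camera axes: x right, y down, z forward; pixel columns grow to the right and rows downward; lengths in m; the calibration is good to about 2 mm. A picture is of the moment at which its call begins: read the wrist's pose just before it. camera_model takes no time and is no camera call; for the wrist camera it gives the pose at the moment of the call.
- hand_in(): hands the job in; it is judged then, once.
The state is a dict: "time_s": time; "qpos": joint angles; "joint_vel": joint speeds; "effort": joint torques, N m; "eef_pos": TCP position; "tcp_rot": TCP orientation; "wrist_force": force on the tool from outside, world axes, zero at the start; "moment": the same for the moment, N m; "opening": finger opening in m; "finger_force": force on a finger pad.
Only numpy, scipy, OpenCV 4.12 (cv2) and the standard library are available. Lean on these libraries where they do the work, as an engineer would, in place of code of your own. Each camera call takes 0.05 s, during which the arm holds its last target. There are 200 camera calls.

TASK

Switch on the bench's power isolator: take the key with the flat bar handle out of the key stand, put it blade down into the slot of the steel box's switch drum until its collar rests on the drum, and only then turn it clockwise (seen from above) until the drum comes to its stop, about a sixth of a turn. Let go and leave the key in the switch, pushed fully home and turned on. Leave the round-handled key standing in its place.

Things in the scene. Friction and masses are not known exactly. Their poses are not given: they have to be found in the camera images.
- isolator_key: Black bar-handled key, upright in a key stand. Origin: underside of its collar (52 wide, 6 thick), 50 mm above bench at start; z up. Steel blade to z -38: 36 wide along y, 12 thick along x, last 8 mm 28 x 7. Handle z 16 to 50, 56 along y, 14 thick: grip across x. Lift 40+ mm to clear the stand (64x170x50 mm pale metal block, pockets 90 mm apart, key y along its length). Half turn = same.
- round_key: Other key, to be left alone, standing in the stand's other pocket, 90 mm away along the isolator key's y; which pocket is which varies. Same collar, but a round black knob handle (42 mm diameter, top 50 mm above its origin) and a thin round shank. Origin: centre of the collar's underside, z up.
- slot (a point): Slot mouth centre, on top of the steel drum (56 mm above bench) in a 62 mm round window of the grey box's cover (fixed box, 124 x 124 mm, top 60 mm above bench). Slot 44 mm long along point y, 20 wide along x, 43 deep, mouth chamfered 4 mm; z up. Turns with the drum. Key home: collar on the drum, key origin within a few mm of this point, blade along y (either way round).
- drum (a joint): Drum angle, rad: 0 = off (start), growing clockwise seen from above to the stop at 1.047 (60 degrees), on. Light friction (0.06 N m), no spring, stays where left. The blade has play in the slot: the key turns up to 13 degrees more than the drum. Two dark marks on the cover show where the drum's pointer line stands off and on.

How it is judged:
On the way:
1. the isolator key stands fully home in the slot while the drum is still off (turned less than 0.25 rad) (horizontal distance between isolator_key and slot below 0.01 m and z of isolator_key in the frame of slot below 0.008 m and angle between the y axis of isolator_key and the y axis of slot, either way round below 0.35 rad and value of joint drum below 0.25 rad), for 0.1 s.
At the end, for the whole second after the job is handed in: The isolator key is upright (10 degrees) and at rest in the slot: within 10 mm of its centre, at most 8 mm above the drum top, blade within 20 degrees of the slot; the drum is within 10 degrees of its stop (0.87 rad or more); the round-handled key is within 30 mm of where it stood (horizontal distance between isolator_key and slot below 0.01 m and z of isolator_key in the frame of slot below 0.008 m and angle between the y axis of isolator_key and the y axis of slot, either way round below 0.35 rad and angle between isolator_key's own z axis and vertical below 0.18 rad and value of joint drum above 0.87 rad and linear speed of isolator_key below 0.02 m/s and distance of round_key from where it was at the start of the episode below 0.03 m); the robot touches nothing.
It fails at once if the round-handled key is moved more than 30 mm (distance of round_key from where it was at the start of the episode above 0.03 m).
It also fails if it takes over 48 s, if anything falls off the work surface, if the arm or the gripper's body presses on something with over 40 N, if the wrist force passes 120 N, or if a joint passes its speed limit or range.

## Working session

There is one attempt and no reset: what is moved stays moved. The work goes in short steps, Python scripts to look and compute and a tool call to move; the robot and the scene stay as the last step left them, time stands still between calls to the robot, and variables do not carry over. Pictures are saved under pics/ and viewed, at most 10 in all, crops included, and the job is handed in when it is done.

Besides the shell and the picture viewer there is one more tool, called after "Emit:" by a JSON object that holds its "name" and its "arguments", one argument or row to a line. carry_out: Moves the arm, as the interface text tells. Scaled input: -1 to 1 covers 200 mm each way for a shift and 45 degrees each way for a turn. Its arguments: {"type":"object","properties":{"commands":{"type":"array","items":{"type":"array","items":{"type":"number"}}},"hand":{"type":"number"},"newtons":{"type":"number"}},"required":["commands"]}

```bash
mkdir -p pics; cat > h.py <<'E'
import numpy as np, cv2
from scipy.spatial.transform import Rotation as R
from rig import *
def save(n,f): cv2.imwrite('pics/'+f,cv2.cvtColor(get_image(n),cv2.COLOR_RGB2BGR))
def P(c,X):
    return cv2.projectPoints(np.float64(X).reshape(-1,3),c['rvec'],c['tvec'],c['mtx'],None)[0].reshape(-1,2)
def ray(c,uv,z):
    M=cv2.Rodrigues(np.float64(c['rvec']))[0]; t=np.float64(c['tvec']).ravel()
    o=-M.T@t; d=M.T@np.linalg.inv(c['mtx'])@[uv[0],uv[1],1]
    return o+d*(z-o[2])/d[2]
def cmd(pos,yaw=None):
    """shift/turn in tool units to reach world pos from current pose"""
    s=observe(); r=R.from_rotvec(s['tcp_rot'])
    return r.inv().apply(np.array(pos)-s['eef_pos'])/0.2
E
python3 - <<'E'
from h import *
s=observe(); print(s['time_s'],s['eef_pos'],R.from_rotvec(s['tcp_rot']).as_matrix().round(3),s['opening'],grasp_offset)
for n in['top','side']:
    save(n,n+'0.png'); c=camera_model(n); M=cv2.Rodrigues(np.float64(c['rvec']))[0]; print(n,-M.T@np.ravel(c['tvec']),M.round(2).tolist())
E
```

```text
0.0 [0.16887235 0.60131714 0.18813204] [[-0.963  0.27  -0.   ]
 [ 0.27   0.963 -0.001]
 [ 0.    -0.001 -1.   ]] 0.09104769305499323 0.0188
top [0.3498811  0.04001786 0.92798449] [[-0.02, -1.0, -0.03], [-0.99, 0.02, -0.13], [0.13, 0.02, -0.99]]
side [ 0.38488497 -0.65355756  0.65355005] [[0.99, -0.16, -0.02], [-0.12, -0.62, -0.77], [0.11, 0.77, -0.63]]
```

View pics/top0.png

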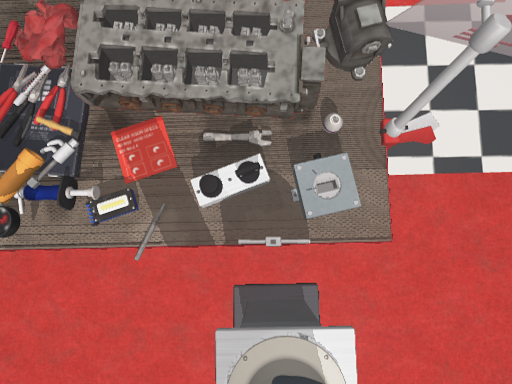

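View pics/side0.png

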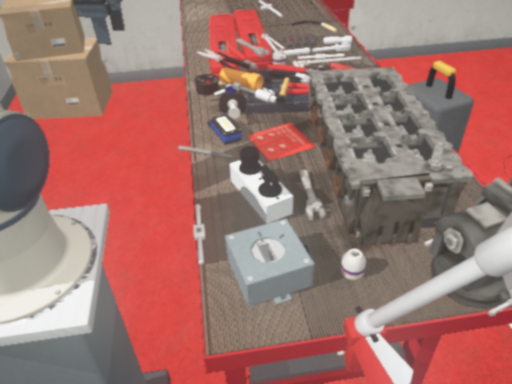

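The top view shows the stand at about (230,180), with keys at (211,186) and (248,171), and the box drum at about (327,185). I'll enlarge the view to tell the handles apart and read the slot.

```bash
python3 - <<'E'
import cv2,numpy as np
t=cv2.imread('pics/top0.png'); s=cv2.imread('pics/side0.png')
a=cv2.resize(t[145:225,185:370],None,fx=4.3,fy=4.3,interpolation=cv2.INTER_CUBIC)
b=cv2.resize(s[140:205,220:305],None,fx=3.7,fy=3.7,interpolation=cv2.INTER_CUBIC)
b2=cv2.resize(s[220:285,225:315],None,fx=3.7,fy=3.7,interpolation=cv2.INTER_CUBIC)
o=np.zeros((590,800,3),np.uint8); o[:a.shape[0],:a.shape[1]]=a; y=a.shape[0]+2
o[y:y+b.shape[0],:b.shape[1]]=b; o[y:y+b2.shape[0],400:400+b2.shape[1]]=b2
cv2.imwrite('pics/z.png',o)
E
```

```text
(no output)
```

View pics/z.png

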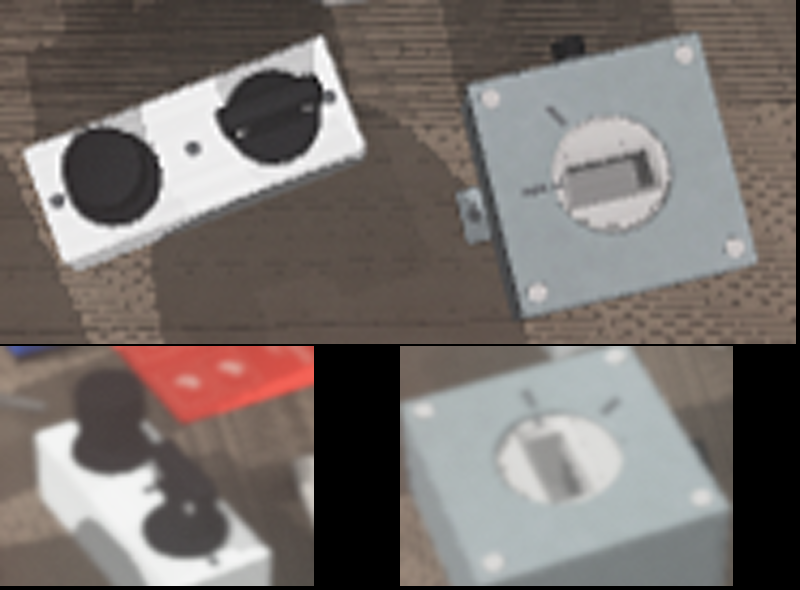

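Crop: the bar-handled isolator key is the right one (crop (272,110)), and the round key is the left one (crop (112,177)). The slot is at crop (611,178), with its length along about 10° from image horizontal.

```bash
python3 - <<'E'
from h import *
c=camera_model('top')
f=lambda u,v,z: ray(c,(u/4.3+185-.4,v/4.3+145-.4),z)
st=[f(*p,.05) for p in[(25,152),(322,37),(363,148),(72,262)]]
print('stand',np.round(st,4),'ctr',np.mean(st,0),[np.linalg.norm(st[i]-st[(i+1)%4]) for i in range(4)])
d=st[1]-st[0]; e=st[2]-st[3]; ys=np.arctan2(*(d+e)[1::-1]); print('yaw stand',np.degrees(ys))
u=(d+e)/np.linalg.norm(d+e); print('iso key est',np.mean(st,0)+.045*u)
b1,b2=f(238,133,.1),f(322,85,.1); print('bar',b1,b2,np.linalg.norm(b1-b2),(b1+b2)/2)
print('collar',f(270,117,.053),'drum',f(612,174,.06))
bx=[f(*p,.06) for p in[(467,88),(697,33),(757,262),(523,318)]]
print('box',np.mean(bx,0),[np.linalg.norm(bx[i]-bx[(i+1)%4]) for i in range(4)])
s=[f(*p,.056) for p in[(562,176),(648,150),(657,190),(573,210)]]
print('slot',np.mean(s,0),[np.linalg.norm(s[i]-s[(i+1)%4]) for i in range(4)]); w=s[1]+s[2]-s[0]-s[3]; print(np.degrees(np.arctan2(w[1],w[0])))
b=bx[1]-bx[0]+bx[2]-bx[3]; print('boxyaw',np.degrees(np.arctan2(b[1],b[0])))
t=camera_model('wrist'); M=cv2.Rodrigues(np.float64(t['rvec']))[0]; s=observe(); r=R.from_rotvec(s['tcp_rot']).as_matrix()
print('wristcam in tool',r.T@(-M.T@np.ravel(t['tvec'])-s['eef_pos']),'z axis',r.T@M[2],t['mtx'][0][0])
E
```

```text
stand [[0.4938 0.206  0.05  ]
 [0.5518 0.0469 0.05  ]
 [0.4913 0.0267 0.05  ]
 [0.4346 0.1812 0.05  ]] ctr [0.49287771 0.11520364 0.05      ] [np.float64(0.16931378051716242), np.float64(0.0637416252854545), np.float64(0.16463669188689978), np.float64(0.06421478541676284)]
yaw stand -69.9183850743239
iso key est [0.50832883 0.07293944 0.05      ]
bar [0.49247443 0.08962136 0.1       ] [0.51573099 0.04709574 0.1       ] 0.048469539893886866 [0.50410271 0.06835855 0.1       ]
collar [0.50869261 0.07536478 0.053     ] drum [ 0.47270686 -0.10189709  0.06      ]
box [ 0.47261989 -0.10124874  0.06      ] [np.float64(0.12388992506213875), np.float64(0.12345688268342053), np.float64(0.12376768140965165), np.float64(0.12343893722464458)]
slot [ 0.46936965 -0.10133728  0.056     ] [np.float64(0.046967840468820854), np.float64(0.02148075565589683), np.float64(0.04494133228881535), np.float64(0.01867244980292425)]
-76.17418157526139
boxyaw -77.8719536410104
wristcam in tool [ 0.06690855 -0.00056153 -0.19541263] z axis [-2.38068128e-01 -2.96326195e-04  9.71248412e-01] 285.3768339462591
```

Sizes agree with the given ones. I'll move over the key with the jaws across the bar (tool x yaw 110°).

Emit:
{"name": "carry_out", "arguments": {
  "commands": [
    [-0.187,-0.166,0,0,0,0.15],
    [-0.374,-0.332,0,0,0,0.3],
    [-0.561,-0.498,0,0,0,0.45],
    [-0.748,-0.664,0,0,0,0.6],
    [-0.748,-0.664,0,0,0,0.6]
  ],
  "hand": 1,
  "newtons": 40
}}

```text
time_s: 0.6
eef_pos: [0.2792, 0.429, 0.1886]
tcp_rot: [1.156, 2.921, -0.003]
wrist_force: [-0.8, 0.7, 0.3]
opening: 0.0912
finger_force: 0.0
```

```bash
cat >> h.py <<'E'
def plan(x,y,z,yaw):
    s=observe(); r=R.from_rotvec(s['tcp_rot'])
    a=np.radians(yaw); X=np.array([np.cos(a),np.sin(a),0]); Z=np.array([0,0,-1.]); T=np.column_stack([X,np.cross(Z,X),Z])
    w=(r.inv()*R.from_matrix(T)).as_rotvec()
    m=r.as_matrix()
    print('t',s['time_s'],'pos',np.round(s['eef_pos'],4),'yaw',np.degrees(np.arctan2(m[1,0],m[0,0])).round(2),'F',np.round(s['wrist_force'],1),'open',round(float(s['opening']),4))
    print('shift',(r.inv().apply(np.array([x,y,z])-s['eef_pos'])/.2).round(3),'turn',(w/np.radians(45)).round(3))
E
python3 -c "
from h import *
plan(.508,.074,.19,110)"
```

```text
t 0.6 pos [0.2792 0.429  0.1886] yaw 136.83 F [-0.8  0.7  0.3] open 0.0912
shift [-2.049 -0.512 -0.004] turn [-0.002  0.002  0.596]
```

Emit:
{"name": "carry_out", "arguments": {
  "commands": [
    [-0.24,-0.06,0,0,0,0.14],
    [-0.48,-0.12,0,0,0,0.28],
    [-0.72,-0.18,0,0,0,0.42],
    [-0.96,-0.24,0,0,0,0.596],
    [-1.0,-0.25,0,0,0,0.596]
  ]
}}

```text
time_s: 1.1
eef_pos: [0.3924, 0.2578, 0.1887]
tcp_rot: [1.801, 2.573, -0.001]
wrist_force: [-0.5, 0.2, -0.3]
opening: 0.0912
finger_force: 0.0
```

```bash
python3 -c "
from h import *
plan(.508,.074,.19,110)"
```

```text
t 1.1 pos [0.3924 0.2578 0.1887] yaw 110.03 F [-0.5  0.2 -0.3] open 0.0912
shift [-1.062  0.228 -0.006] turn [0.    0.001 0.001]
```

Emit:
{"name": "carry_out", "arguments": {
  "commands": [
    [-0.24,0.055,0,0,0,0],
    [-0.48,0.11,0,0,0,0],
    [-0.72,0.165,0,0,0,0],
    [-0.95,0.22,0,0,0,0],
    [-1.0,0.228,0,0,0,0]
  ]
}}

```text
time_s: 1.6
eef_pos: [0.5054, 0.0868, 0.1886]
tcp_rot: [1.792, 2.579, 0.0]
wrist_force: [0.6, -0.1, -0.2]
opening: 0.091
finger_force: 0.0
```

Emit:
{"name": "carry_out", "arguments": {
  "commands": [
    [-0.062,0,0,0,0,0],
    [-0.062,0,0,0,0,0],
    [-0.062,0,0,0,0,0],
    [-0.062,0,0,0,0,0],
    [-0.062,0,0,0,0,0]
  ]
}}

```text
time_s: 2.1
eef_pos: [0.5069, 0.079, 0.1888]
tcp_rot: [-1.789, -2.582, -0.0]
wrist_force: [0.2, -0.3, -0.8]
opening: 0.0915
finger_force: 0.0
```

```bash
python3 -c "
from h import *
plan(.508,.074,.19,110)
c=camera_model('wrist'); save('wrist','w1.png')
np.savez('w1.npz',**{k:np.float64(v) for k,v in c.items() if k in('mtx','rvec','tvec')})
i=cv2.imread('pics/w1.png'); 
print(P(c,[[.508,.074,.1],[.508,.074,.05],[.472,-.1015,.056]]))
cv2.imwrite('pics/w1b.png',cv2.resize(i,(800,600),interpolation=cv2.INTER_CUBIC))"
```

```text
t 2.1 pos [0.5069 0.079  0.1888] yaw 110.57 F [ 0.2 -0.3 -0.8] open 0.0915
shift [-0.025 -0.004 -0.006] turn [ 0.    -0.     0.013]
[[253.17707813 192.80547479]
 [253.14426341 182.65129599]
 [180.10338508 297.65243653]]
```

View pics/w1b.png

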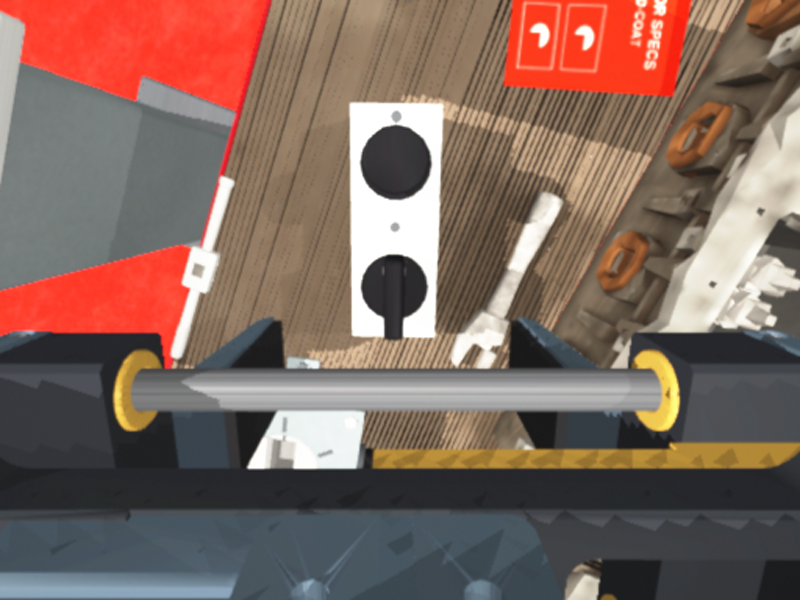

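The stand is well aligned with the tool. The bar's top runs from (394,256) to (394,338), the collar centre is at (394,287), the round knob is at (396,162), and the stand corners are (350,103), (442,103), (435,337), (353,337).

```bash
python3 - <<'E'
from h import *
c=dict(np.load('w1.npz')); f=lambda u,v,z: ray(c,(u/1.5625,v/1.5625),z)
st=np.array([f(*p,.05) for p in[(350,103),(442,103),(435,337),(353,337)]]); m=st.mean(0)
d=st[0]+st[1]-st[2]-st[3]; L=np.linalg.norm(d)/2; a=np.degrees(np.arctan2(d[1],d[0])); print('stand',m,L,a,'key',m-.045*d/np.linalg.norm(d))
h1,h2=f(394.5,256,.1),f(394,338,.1); print('bar',(h1+h2)/2,np.linalg.norm(h1-h2),np.degrees(np.arctan2(*(h1-h2)[1::-1])))
print('collar',f(394,287,.056),'knob',f(396,162,.1))
E
```

```text
stand [0.49212838 0.11521889 0.05      ] 0.17148603577108412 109.97352215781281 key [0.50749974 0.07292561 0.05      ]
bar [0.5063836  0.07580579 0.1       ] 0.05532226167083827 110.10714805263515
collar [0.50689676 0.07363256 0.056     ] knob [0.47755955 0.15618659 0.1       ]
```

Emit:
{"name": "carry_out", "arguments": {
  "commands": [
    [-0.025,0,0.0,0,0,0],
    [-0.025,0,0.15,0,0,0],
    [-0.025,0,0.3,0,0,0],
    [-0.025,0,0.45,0,0,0],
    [-0.025,0,0.5,0,0,0]
  ]
}}

```text
time_s: 2.65
eef_pos: [0.5077, 0.0732, 0.0865]
tcp_rot: [-1.789, -2.579, 0.003]
wrist_force: [0.1, 0.6, 0.5]
opening: 0.0912
finger_force: 0.0
```

```bash
python3 -c "
from h import *
plan(.507,.074,.07,110)"
```

```text
t 2.65 pos [0.5077 0.0732 0.0865] yaw 110.49 F [0.1 0.6 0.5] open 0.0912
shift [ 0.005 -0.001  0.083] turn [-0.004 -0.001  0.011]
```

Emit:
{"name": "carry_out", "arguments": {
  "commands": [
    [0.003,0,0.04,0,0,0.01],
    [0.003,0,0.08,0,0,0.01],
    [0.003,0,0.08,0,0,0.01],
    [0.003,0,0.08,0,0,0.01],
    [0.003,0,0.08,0,0,0.01]
  ]
}}

```text
time_s: 3.15
eef_pos: [0.5093, 0.074, 0.0734]
tcp_rot: [1.8, 2.573, 0.001]
wrist_force: [0.5, 0.0, -0.2]
opening: 0.0911
finger_force: 0.0
```

Emit:
{"name": "carry_out", "arguments": {
  "commands": [
    [0,0,0,0,0,0],
    [0,0,0,0,0,0],
    [0,0,0,0,0,0],
    [0,0,0,0,0,0],
    [0,0,0,0,0,0]
  ],
  "hand": -1,
  "newtons": 45
}}

```text
time_s: 3.65
eef_pos: [0.5088, 0.0739, 0.0727]
tcp_rot: [-1.801, -2.574, 0.0]
wrist_force: [0.5, 0.5, -0.8]
opening: 0.0542
finger_force: 0.0
```

Emit:
{"name": "carry_out", "arguments": {
  "commands": [
    [0,0,0,0,0,0],
    [0,0,0,0,0,0],
    [0,0,0,0,0,0],
    [0,0,0,0,0,0],
    [0,0,0,0,0,0]
  ]
}}

```text
time_s: 4.15
eef_pos: [0.5088, 0.074, 0.0727]
tcp_rot: [-1.801, -2.574, 0.0]
wrist_force: [0.0, 0.1, 0.6]
opening: 0.014
finger_force: 0.3
```

Emit:
{"name": "carry_out", "arguments": {
  "commands": [
    [0,0,0,0,0,0],
    [0,0,0,0,0,0],
    [0,0,-0.02,0,0,0],
    [0,0,-0.06,0,0,0],
    [0,0,-0.1,0,0,0]
  ]
}}

```text
time_s: 4.65
eef_pos: [0.5089, 0.0739, 0.0935]
tcp_rot: [1.801, 2.574, 0.0]
wrist_force: [-0.2, 0.9, -1.3]
opening: 0.0126
finger_force: 45.0
```

Emit:
{"name": "carry_out", "arguments": {
  "commands": [
    [0,0,-0.07,0,0,0],
    [0,0,-0.14,0,0,0],
    [0,0,-0.2,0,0,0],
    [0,0,-0.25,0,0,0],
    [0,0,-0.25,0,0,0]
  ]
}}

```text
time_s: 5.15
eef_pos: [0.5096, 0.074, 0.1442]
tcp_rot: [1.8, 2.573, 0.002]
wrist_force: [0.8, 0.6, -0.7]
opening: 0.013
finger_force: 45.0
```

```bash
python3 -c "
from h import *
plan(.472,-.1015,.14,103)"
```

```text
t 5.15 pos [0.5096 0.074  0.1442] yaw 110.04 F [ 0.8  0.6 -0.7] open 0.013
shift [-0.76  -0.477  0.02 ] turn [0.003 0.001 0.157]
```

Emit:
{"name": "carry_out", "arguments": {
  "commands": [
    [-0.22,-0.1,0,0,0,0.04],
    [-0.44,-0.2,0,0,0,0.08],
    [-0.66,-0.31,0,0,0,0.12],
    [-0.88,-0.42,0,0,0,0.157],
    [-1.0,-0.48,0,0,0,0.157]
  ]
}}

```text
time_s: 5.65
eef_pos: [0.4864, -0.15, 0.1423]
tcp_rot: [-1.96, -2.455, 0.001]
wrist_force: [0.1, 0.6, -0.4]
opening: 0.0129
finger_force: 45.0
```

Emit:
{"name": "carry_out", "arguments": {
  "commands": [
    [0,0,0,0,0,0],
    [0,0,0,0,0,0],
    [0,0,0,0,0,0],
    [0,0,0,0,0,0],
    [0,0,0,0,0,0]
  ]
}}

```text
time_s: 6.15
eef_pos: [0.4873, -0.146, 0.1427]
tcp_rot: [-1.954, -2.459, -0.0]
wrist_force: [-0.1, -1.0, -0.7]
opening: 0.0127
finger_force: 45.0
```

```bash
python3 -c "
from h import *
plan(.472,-.1015,.14,103)
c=camera_model('wrist'); save('wrist','w2.png')
np.savez('w2.npz',**{k:np.float64(v) for k,v in c.items() if k in('mtx','rvec','tvec')})
i=cv2.imread('pics/w2.png'); 
print(P(c,[[.472,-.1015,.056]]))
cv2.imwrite('pics/w2b.png',cv2.resize(i,(800,600),interpolation=cv2.INTER_CUBIC))"
```

```text
t 6.15 pos [ 0.4873 -0.146   0.1427] yaw 103.05 F [-0.1 -1.  -0.7] open 0.0127
shift [ 0.234 -0.024  0.013] turn [-0.    -0.     0.001]
[[248.81812224 141.735102  ]]
```

View pics/w2b.png

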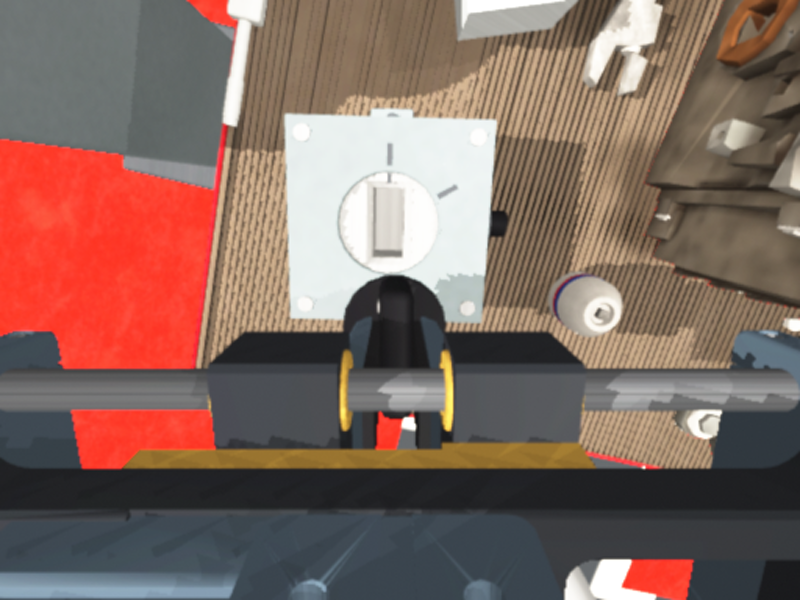

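The slot mouth is centred near (389,220), aligned with the tool, and the window circle is centred at (389,222). The pointer is at the off mark (389,155). The key is held straight, with its collar at u≈394.

```bash
python3 - <<'E'
from h import *
c=dict(np.load('w2.npz')); f=lambda u,v,z: ray(c,(u/1.5625,v/1.5625),z)
print('win',f(389,222.5,.06),np.linalg.norm(f(339,222,.06)-f(439,222,.06)))
print('slot',f(388.5,220,.056)); a,b=f(388.5,181,.056),f(388.5,259,.056); print(np.linalg.norm(a-b),np.degrees(np.arctan2(*(a-b)[1::-1])))
p=f(390,143,.06)-f(390,165,.06); print('mark yaw',np.degrees(np.arctan2(p[1],p[0])))
bx=[f(*q,.06) for q in[(286,113),(497,121),(482,322),(291,319)]]; print('box',np.mean(bx,0),[np.linalg.norm(bx[i]-bx[i-1]) for i in range(4)])
S=(.472,-.101); plan(*S,.14,103)
E
```

```text
win [ 0.47226732 -0.10180721  0.06      ] 0.06161828803945804
slot [ 0.47163163 -0.10066023  0.056     ]
0.04808401221990375 102.75237520288736
mark yaw 102.79811746715707
box [ 0.47251265 -0.10280713  0.06      ] [np.float64(0.1250155545166132), np.float64(0.12328121126712079), np.float64(0.12270164143814055), np.float64(0.12412530287596454)]
t 6.2 pos [ 0.4873 -0.1462  0.1427] yaw 103.04 F [-0.1 -0.6 -0.5] open 0.0133
shift [ 0.237 -0.024  0.014] turn [-0.    -0.     0.001]
```

Emit:
{"name": "carry_out", "arguments": {
  "commands": [
    [0.1,-0.012,0,0,0,0],
    [0.2,-0.024,0,0,0,0],
    [0.232,-0.024,0,0,0,0],
    [0.232,-0.024,0.05,0,0,0],
    [0.232,-0.024,0.1,0,0,0]
  ]
}}

```text
time_s: 6.7
eef_pos: [0.4725, -0.1028, 0.1221]
tcp_rot: [1.955, 2.458, 0.0]
wrist_force: [-0.2, -0.8, -0.9]
opening: 0.0128
finger_force: 45.0
```

```bash
python3 -c "
from h import *
plan(.472,-.1015,.0787,102.8)"
```

```text
t 6.7 pos [ 0.4725 -0.1028  0.1221] yaw 103.02 F [-0.2 -0.8 -0.9] open 0.0128
shift [ 0.007 -0.001  0.217] turn [0.001 0.001 0.005]
```

Emit:
{"name": "carry_out", "arguments": {
  "commands": [
    [0.005,0,0.02,0,0,0.005],
    [0.005,0,0.045,0,0,0.005],
    [0.005,0,0.07,0,0,0.005],
    [0.005,0,0.095,0,0,0.005],
    [0.005,0,0.12,0,0,0.005]
  ]
}}

```text
time_s: 7.2
eef_pos: [0.4719, -0.1019, 0.0983]
tcp_rot: [1.961, 2.454, -0.0]
wrist_force: [0.6, -0.6, -0.8]
opening: 0.0127
finger_force: 45.0
```

Blade is in the slot with no contact force. Going down to the collar.

Emit:
{"name": "carry_out", "arguments": {
  "commands": [
    [0,0,0.025,0,0,0],
    [0,0,0.05,0,0,0],
    [0,0,0.07,0,0,0],
    [0,0,0.085,0,0,0],
    [0,0,0.09,0,0,0]
  ]
}}

```text
time_s: 7.7
eef_pos: [0.4717, -0.1017, 0.0804]
tcp_rot: [-1.961, -2.454, 0.0]
wrist_force: [0.3, 0.2, -0.9]
opening: 0.0127
finger_force: 45.0
```

Emit:
{"name": "carry_out", "arguments": {
  "commands": [
    [0,0,0.004,0,0,0],
    [0,0,0.008,0,0,0],
    [0,0,0.012,0,0,0],
    [0,0,0.014,0,0,0],
    [0,0,0.014,0,0,0]
  ]
}}

```text
time_s: 8.2
eef_pos: [0.4717, -0.1019, 0.0784]
tcp_rot: [1.961, 2.454, -0.0]
wrist_force: [-3.8, -1.6, 10.5]
opening: 0.0129
finger_force: 45.0
```

Key home: TCP is at 78.4 mm where 78.7 was expected, with 10 N contact. Turning clockwise.

Emit:
{"name": "carry_out", "arguments": {
  "commands": [
    [0,0,-0.003,0,0,0.1],
    [0,0,-0.003,0,0,0.27],
    [0,0,-0.003,0,0,0.44],
    [0,0,-0.003,0,0,0.61],
    [0,0,-0.003,0,0,0.78]
  ]
}}

```text
time_s: 8.7
eef_pos: [0.4724, -0.1019, 0.0787]
tcp_rot: [2.614, 1.741, 0.001]
wrist_force: [0.4, -1.4, -0.7]
opening: 0.0127
finger_force: 45.0
```

```bash
python3 -c "
from h import *
plan(.472,-.1015,.0787,32)
print(observe()['moment'])"
```

```text
t 8.7 pos [ 0.4724 -0.1019  0.0787] yaw 67.34 F [ 0.4 -1.4 -0.7] open 0.0127
shift [ 0.001 -0.002  0.   ] turn [ 0.001 -0.     0.785]
[-0.3843615  -0.21798561  0.09224405]
```

Emit:
{"name": "carry_out", "arguments": {
  "commands": [
    [0,0,0,0,0,0.15],
    [0,0,0,0,0,0.3],
    [0,0,0,0,0,0.43],
    [0,0,0,0,0,0.54],
    [0,0,0,0,0,0.62]
  ]
}}

```text
time_s: 9.2
eef_pos: [0.4723, -0.102, 0.0787]
tcp_rot: [2.956, 1.063, 0.001]
wrist_force: [0.4, -1.3, -1.0]
opening: 0.0128
finger_force: 45.0
```

```bash
python3 -c "
from h import *
plan(.472,-.1015,.0787,32)
print(observe()['moment'])"
```

```text
t 9.2 pos [ 0.4723 -0.102   0.0787] yaw 39.56 F [ 0.4 -1.3 -1. ] open 0.0128
shift [ 0.    -0.003  0.   ] turn [ 0.001 -0.     0.168]
[-0.53490714  0.0105461   0.03983988]
```

Emit:
{"name": "carry_out", "arguments": {
  "commands": [
    [0,0,0,0,0,0.04],
    [0,0,0,0,0,0.07],
    [0,0,0,0,0,0.1],
    [0,0,0,0,0,0.13],
    [0,0,0,0,0,0.13]
  ]
}}

```text
time_s: 9.7
eef_pos: [0.4721, -0.1018, 0.0786]
tcp_rot: [3.005, 0.914, 0.001]
wrist_force: [1.4, -1.8, -0.5]
opening: 0.0131
finger_force: 45.0
```

```bash
python3 -c "
from h import *
plan(.472,-.1015,.0787,32)
print(observe()['moment'])
i=get_image('top')[140:230,280:370]; j=get_image('side')[215:290,220:320]
o=np.zeros((360,760,3),np.uint8); o[:,:360]=cv2.resize(i,(360,360),interpolation=2); o[:300,360:]=cv2.resize(j,(400,300),interpolation=2)
cv2.imwrite('pics/t2.png',o[:,:,::-1])"
```

```text
t 9.7 pos [ 0.4721 -0.1018  0.0786] yaw 33.85 F [ 1.4 -1.8 -0.5] open 0.0131
shift [ 0.    -0.002 -0.   ] turn [ 0.001 -0.     0.041]
[-0.60288112 -0.16964409  0.09323365]
```

Emit:
{"name": "carry_out", "arguments": {
  "commands": [
    [0,0,0,0,0,0.02],
    [0,0,0,0,0,0.04],
    [0,0,0,0,0,0.06],
    [0,0,0,0,0,0.08],
    [0,0,0,0,0,0.08]
  ]
}}

```text
time_s: 10.3
eef_pos: [0.4719, -0.1018, 0.0785]
tcp_rot: [3.033, 0.82, 0.0]
wrist_force: [2.7, -2.8, 0.3]
opening: 0.013
finger_force: 45.0
```

```bash
python3 -c "
from h import *
plan(.472,-.1015,.0787,32)
print(observe()['moment'])"
```

```text
t 10.3 pos [ 0.4719 -0.1018  0.0785] yaw 30.25 F [ 2.7 -2.8  0.3] open 0.013
shift [ 0.001 -0.001 -0.001] turn [ 0.    -0.    -0.039]
[-0.66361073 -0.36625138  0.0335794 ]
```

Emit:
{"name": "carry_out", "arguments": {
  "commands": [
    [0,0,0,0,0,0],
    [0,0,0,0,0,0],
    [0,0,0,0,0,0],
    [0,0,0,0,0,0],
    [0,0,0,0,0,0]
  ],
  "hand": 0
}}

```text
time_s: 10.8
eef_pos: [0.4717, -0.1017, 0.0785]
tcp_rot: [-3.032, -0.821, 0.0]
wrist_force: [0.8, 0.1, 0.1]
opening: 0.0453
finger_force: 0.0
```

```bash
python3 -c "
from h import *
plan(.472,-.1015,.2,32)"
```

```text
t 10.8 pos [ 0.4717 -0.1017  0.0785] yaw 30.31 F [0.8 0.1 0.1] open 0.0453
shift [ 0.001 -0.    -0.608] turn [-0.     0.    -0.038]
```

Released cleanly. Raising and backing away along tool −x so the wrist camera can see the switch.

Emit:
{"name": "carry_out", "arguments": {
  "commands": [
    [0,0,-0.1,0,0,0],
    [0,0,-0.25,0,0,0],
    [0,0,-0.4,0,0,0],
    [0,0,-0.5,0,0,0],
    [-0.1,0,-0.55,0,0,0]
  ]
}}

```text
time_s: 11.3
eef_pos: [0.4565, -0.1118, 0.1904]
tcp_rot: [3.03, 0.822, 0.005]
wrist_force: [-0.0, -0.3, 0.2]
opening: 0.0458
finger_force: 0.0
```

Emit:
{"name": "carry_out", "arguments": {
  "commands": [
    [-0.2,0,0,0,0,0],
    [-0.3,0,0,0,0,0],
    [-0.3,0,0,0,0,0],
    [-0.3,0,0,0,0,0],
    [-0.3,0,0,0,0,0]
  ]
}}

```text
time_s: 11.8
eef_pos: [0.4035, -0.1419, 0.1886]
tcp_rot: [3.032, 0.821, 0.001]
wrist_force: [0.2, 1.0, 0.1]
opening: 0.0453
finger_force: 0.0
```

```bash
python3 -c "
from h import *
plan(.472,-.1015,.2,32)
c=camera_model('wrist'); i=get_image('wrist'); u,v=P(c,[[.472,-.1015,.06]])[0].astype(int); print(u,v)
a=i[max(0,v-75):v+75,max(0,u-75):u+75]; a=cv2.resize(a,(400,int(400*a.shape[0]/a.shape[1])),interpolation=2)
o=np.zeros((600,800,3),np.uint8); o[:a.shape[0],:400]=a
s=get_image('side'); o[:400,400:]=cv2.resize(s[140:290,200:350],(400,400),interpolation=2)
cv2.imwrite('pics/f.png',o[:,:,::-1])"
```

```text
t 11.8 pos [ 0.4035 -0.1419  0.1886] yaw 30.32 F [0.2 1.  0.1] open 0.0453
shift [ 0.398 -0.002 -0.057] turn [ 0.    -0.    -0.037]
252 108
```

View pics/f.png

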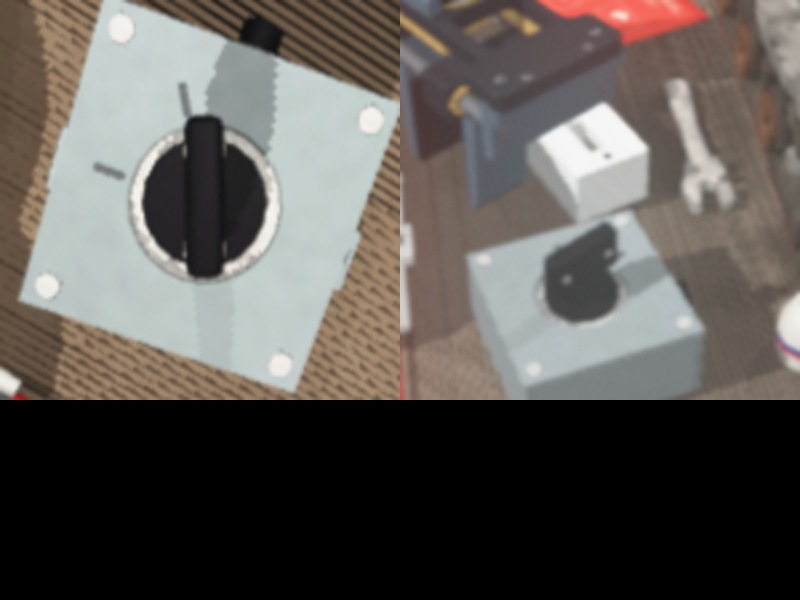

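The wrist view shows the key centred in the window (collar at (205,201), window at (205,203)) and down on the drum. The handle stands about 12° past the on mark (184,100), so with 13° of play the drum is at its stop. The gripper is clear.

```bash
python3 -c "
from rig import *
print(hand_in())"
```

```text
the job is handed in; nothing more can be done
None
```

I put the isolator key fully home in the switch, turned it clockwise to the on stop and released it, leaving the round key untouched. I handed the job in at about 12 s, but the hand-in gave no verdict.

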